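Open the stock cabinet by its hidden catch and book it

TASK

Open the grey parts cabinet: push the closed fingers through the dust flaps of the slot along its top front edge, feel along the slot floor until they drop into the hidden recess, and press the catch at its bottom so that the drawer springs ajar. Then pull the drawer out to its stop, and after that press the large square key of the booking terminal gently until it gives (about 6 N). Leave everything else where it stands.

Things in the scene. Friction and masses are not known exactly. Their poses are not given: they have to be found in the camera images.
- cabinet: grey steel parts cabinet, 220 mm deep (its x), 370 mm wide (its y), 120 mm high, fixed to the table; origin at the centre of its underside, its x axis points to its back, its -x side (towards the robot) is the drawer front. Yawed by up to 0.12 rad.
- slot_mid (a point): middle of the slot's mouth, level with the cabinet's top (z = 120 mm); axes as the cabinet's. Slot 46 mm wide (cabinet x), 190 mm long (cabinet y), centre line 45 mm behind the cabinet's front face. Two black sprung flaps hinged at its long sides, each 21 mm wide, hide the inside; closed fingers push them down with about 1 N.
- slot_floor_mid (a point): point on the slot's floor under slot_mid, 24 mm below the mouth. Somewhere in this flat floor, its centre up to 40 mm to either side of the middle (along cabinet y; not told, not visible, different each time), is a recess 56 mm long (cabinet y) and as wide as the slot. If it happens to lie at this point, the floor is missing here.
- catch_level (a point): point under slot_mid, 36 mm below the mouth: the height of the catch's upper face. The catch is a flat plate filling the bottom of the recess, 12 mm below the slot floor, wherever the recess is. Press it straight down: 2.4 N at rest, 6.6 N at its stop after 7 mm; the drawer is released after 4 mm. It springs back.
- drawer (a joint): how far the drawer is out, 0 to 0.002 shut, 0.125 m at its stop, along the cabinet's -x. Shut, it is locked by the catch; released, a spring pushes it out to about 0.06 m within half a second. From there it is pulled by hand (friction 1 N and some damping) and stays where it is left.
- panel_top (a point): middle of the upper edge of the drawer's front panel (13 mm thick, 364 mm wide, edge at z = 110 mm, no handle); moves with the drawer; axes as the cabinet's. With the drawer ajar a clear gap of 55 to 65 mm opens between panel and cabinet front, down to the tray floor at z = 12 mm, so fingers can hook or pinch the panel from above.
- terminal: grey booking terminal, flat box 120 x 90 x 30 mm fixed to the table, left or right of the drawer; a scanner cradle stands on the other side. Origin at the centre of its underside. Yawed by up to 0.3 rad.
- key_top (a point): centre of the upper face of the terminal's large square membrane key (38 x 38 mm, at z = 34.5 mm, 4.5 mm above the terminal's top); the two small round dots are not keys
- key (a joint): travel of the square key, 0 to 0.002 m downwards; 1.5 N at rest, 6 N at 0.0015 m, 7.5 N at its stop; it springs back
- carton: small cardboard box 70 x 100 x 60 mm standing on the rear of the cabinet's top; origin centre of underside
- tape_roll: yellow tape roll, ring 80 mm across, 30 mm high, lying on the rear of the cabinet's top; origin centre of underside
- blue_bin: small blue open bin 160 x 120 x 80 mm on the table; origin centre of underside
- foam_bar: black spacer bar 50 x 160 x 40 mm on the table; origin centre of underside
- yellow_pack: yellow wrapped pack 90 x 120 x 50 mm on the table; origin centre of underside
- can: can 66 mm across, 110 mm tall, on the table; origin centre of underside
- plates: stack of aluminium plates 100 x 140 x 30 mm on the table; origin centre of underside
Things that resemble listed ones, but are neither listed nor needed, are in the scene too. Leave any pink look-alike of the blue_bin alone.

How it is judged:
By the outcome, as a careful person would: the job done as asked, in the order asked, and still so for the second after the job is handed in, with the robot touching nothing.
It also fails if it takes over 61 s, if anything falls off the work surface, if the arm or the gripper's body presses on something with over 40 N, if the wrist force passes 120 N, or if a joint passes its speed limit or range.

ROBOT

A 6-joint arm with a two-finger parallel gripper is mounted at the origin on the work surface. World frame = base frame: x ahead of the robot, y to its left, z up, the work surface at z = 0. Lengths are in mm, angles in rad, forces in N, time in s.
With the tool pointing down it reaches from about 300 to 750 mm from the base axis. Payload 8.5 kg.
Tool frame: the origin (TCP) lies on the centre line of the jaws, within the pads' length; the fingertips stand finger_overhang ahead of it and the grasp point (between the pads) lies 2 mm behind it (finger_overhang is the distance from the TCP to the fingertips, in mm); z points along the fingers, x is the direction in which the jaws open and shut, and the axes are right-handed (so a half turn about z gives the same grasp; the last joint's range is limited). The gripper opens to 85 mm and grips with 20 to 120 N. Pads are 22 mm wide; open, the fingers measure 114 mm over their backs; the gripper's body (76 mm by 85 mm) begins 54 mm behind the grasp point. The pads swing forward as they close: fully open they stand 13 mm farther back than shut.
Start: joints at [-1.479, 0.381, 1.297, -0, 1.464, -0.215], TCP at [166.099, -524.301, 248.322] pointing down, gripper open.
Joint ranges: [-3.11, 3.11], [-0.89, 2.33], [0.22, 2.48], [-1.42, 4.56], [0.17, 2.85], [-2.88, 2.88]. Speed limits (rad/s): [2.39, 2.39, 3.14, 3.14, 3.14, 3.14].

INTERFACE

Orientations are given as a unit quaternion [x, y, z, w].
In Python, from rig import * gives the robot as it stands.
- The arm moves only by the shell command python3 -m jog 'ROWS'. ROWS is text: rows parted by semicolons, each of 7 numbers parted by spaces: the turn, a rotation vector about the world's x, y, z in degrees, then the shift along the world's x, y, z in mm, then the opening, from -1 (shut) to 1 (fully open). In form: rx ry rz tx ty tz jaw; .... A call has 1 to 20 rows; each row shifts and turns the commanded pose from where the row before left it; what a row does not reach is not made up. A row lasts 1/8 s, in which the tool goes at most 62.5 mm and 10.7 degrees, less where a joint would pass 70% of its speed; a pose out of reach is approached as far as the arm can. A call with a gripper value outside its range is refused whole. The fingers move at their own pace and stop on an object; the grip force is fixed at half the most. Time passes only in rows, so rows that do not move let the fingers close. It gives the time, the measured TCP pose, the force and the opening at its end, in the units of the state.
- sense(): the state, without advancing time (a new reading comes with each control period).
- read_camera(name): name is "side" or "top" or "wrist"; returns a dict with "pixels" (420x560x3 uint8, red, green, blue), "vertical_fov" (degrees; the focal length in pixels is half the picture's height over the tangent of half this angle, whatever the lens; pixels are square), "cx", "cy" (the principal point, pixels), "position" and "attitude" of the camera in the world. Camera axes: x right, y down, z forward; pixel columns grow to the right and rows downward; lengths in mm; the calibration is good to about 2 mm. The wrist camera is an equidistant fisheye: a pixel r from the principal point sees the ray r / f radians off the axis. A picture is of the moment at which its call begins. There is no depth.
- sign_off(): hands the job in, once; it reports no verdict.
The state is a dict: "clock": time; "qpos": joint angles; "joint_vel": joint speeds; "joint_efforts": joint torques, N m; "tcp_pos": TCP position; "eef_rot": TCP orientation; "force": force on the tool from outside, world axes, zero at the start; "ft_torque": the same for the moment, N m; "width": finger opening in mm.
Only numpy, scipy, OpenCV 4.12 (cv2) and the standard library are available. Lean on these libraries where they do the work, as an engineer would, in place of code of your own. Each camera call takes 0.05 s, during which the arm holds its last target.

## Working session

There is one attempt and no reset: what is moved stays moved. The work goes in short steps, Python scripts to look and compute and a shell command to move; the robot and the scene stay as the last step left them, time stands still between calls to the robot, and variables do not carry over. Pictures are saved under pics/ and viewed, and the job is handed in when it is done.

```bash
ls; mkdir -p pics; cat > h.py <<'E'
from rig import *
import numpy as np, cv2
from scipy.spatial.transform import Rotation as R
def snap(name,fn):
    c=read_camera(name); cv2.imwrite('pics/'+fn,c['pixels'][:,:,::-1]); 
    import pickle; pickle.dump(c,open('pics/'+fn+'.pkl','wb')); return c
def load(fn):
    import pickle; return pickle.load(open('pics/'+fn+'.pkl','rb'))
def ray(c,u,v):
    f=c['pixels'].shape[0]/2/np.tan(np.radians(c['vertical_fov'])/2)
    d=np.array([(u-c['cx'])/f,(v-c['cy'])/f,1.]); 
    return np.array(c['position']),att(c)@d
def att(c):
    a=np.array(c['attitude']); return R.from_quat(a).as_matrix() if a.size==4 else a
def onz(c,u,v,z):
    p,d=ray(c,u,v); return p+d*(z-p[2])/d[2]
def proj(c,P):
    f=c['pixels'].shape[0]/2/np.tan(np.radians(c['vertical_fov'])/2)
    q=att(c).T@(np.array(P)-c['position']); return q[:2]/q[2]*f+[c['cx'],c['cy']]
E
python3 - <<'E'
from h import *
for n in('side','top','wrist'):
    c=snap(n,n+'0.png'); print(n,{k:v for k,v in c.items() if k!='pixels'})
print(sense())
import rig; print([x for x in dir(rig) if x[0]!='_'])
E
```

```text
pics
side {'vertical_fov': 57.43293018242791, 'cx': 280.4285875418037, 'cy': 206.8997054765577, 'position': array([-308.63275932,  799.74977183,  768.69139327]), 'attitude': array([-0.34311958,  0.79607746, -0.46064453,  0.1906207 ])}
top {'vertical_fov': 57.516001929802414, 'cx': 280.00457958225024, 'cy': 206.22362034549823, 'position': array([ 305.11043319,    5.63881537, 1390.77511885]), 'attitude': array([ 0.71573864, -0.69523553,  0.04487131, -0.04850072])}
wrist {'vertical_fov': 65.70646984690485, 'cx': 280.5575942467705, 'cy': 212.67939055155898, 'position': array([ 239.42663527, -500.414472  ,  373.04874296]), 'attitude': array([ 0.79803021, -0.5832667 , -0.09012949,  0.12175551])}
{'clock': 0.15, 'qpos': array([-1.47928230e+00,  3.81053133e-01,  1.29803358e+00, -3.94368472e-05,
        1.46360754e+00, -2.15298259e-01]), 'joint_vel': array([ 0.00030553, -0.00173613, -0.00074053, -0.00031176,  0.00080351,
        0.00020538]), 'joint_efforts': array([ 2.46386589e-03, -4.48625708e+01, -2.31344944e+01, -9.82866959e-05,
        3.78635450e-03, -2.01572519e-06]), 'tcp_pos': array([ 166.08204584, -524.11013057,  247.86511381]), 'eef_rot': array([ 8.06853447e-01, -5.90751396e-01, -3.79333067e-04, -3.99841975e-04]), 'force': array([-0.37367305,  0.1363018 , -0.14688817]), 'ft_torque': array([ 0.01385993,  0.0005013 , -0.00603167]), 'width': 85.24108734115798}
['PlanningError', 'finger_overhang', 'read_camera', 'sense', 'sign_off']
```

View pics/top0.png

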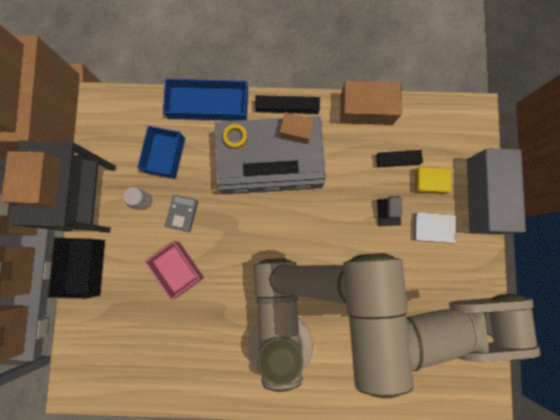

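View pics/side0.png

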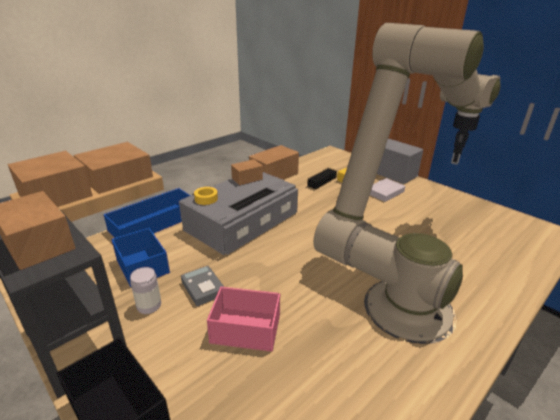

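```bash
python3 -c "
from rig import *
print(finger_overhang)"; python3 -m jog --help | head
```

```text
17.0invalid input at $: expected rows of numbers
```

The top view shows the cabinet at about cols 215–325, rows 118–192, with the black slot at (271,169). The terminal is at (181,213) with its square key at (178,221). Next I measure these.

```bash
python3 - <<'E'
from h import *
c=load('top0.png'); im=c['pixels'].astype(int)
# slot
m=(im.sum(2)<110).astype(np.uint8); sub=np.zeros_like(m); sub[155:182,235:310]=m[155:182,235:310]
n,l,s,ce=cv2.connectedComponentsWithStats(sub); i=1+np.argmax(s[1:,4]); print(s[i],ce[i])
cn=max(cv2.findContours((l==i).astype(np.uint8),cv2.RETR_EXTERNAL,cv2.CHAIN_APPROX_NONE)[0],key=cv2.contourArea)
r=cv2.minAreaRect(cn); b=cv2.boxPoints(r); w=np.array([onz(c,u,v,120) for u,v in b]); print('slot rect',w.round(1)); print('slot mid',onz(c,*ce[i],120).round(1),[np.linalg.norm(w[k]-w[k-1]).round(1) for k in range(4)])
u,s_,vt=np.linalg.svd((w-w.mean(0))[:,:2]); print('long axis',vt[0], 'yaw',np.degrees(np.arctan2(-vt[0][0],vt[0][1])))
# key
t=im[195:235,160:205]; 
kb=(t.min(2)>150).astype(np.uint8)
n,l,s,ce=cv2.connectedComponentsWithStats(kb)
for i in range(1,n): print('bright',s[i],ce[i]+[160,195],onz(c,*(ce[i]+[160,195]),34.5).round(1))
big=cv2.resize(c['pixels'][100:260,120:340,::-1],None,fx=3.6,fy=3.6,interpolation=cv2.INTER_CUBIC); cv2.imwrite('pics/topcrop.png',big)
s=load('side0.png'); big=cv2.resize(s['pixels'][150:350,90:310,::-1],None,fx=3,fy=3,interpolation=cv2.INTER_CUBIC); cv2.imwrite('pics/sidecrop.png',big)
E
```

```text
[244 162  53  13 425] [269.92       167.90352941]
slot rect [[613.8 141.8 120. ]
 [630.2 -35.  120. ]
 [594.4 -38.1 120. ]
 [578.1 138.1 120. ]]
slot mid [604.1  52.7 120. ] [np.float64(35.9), np.float64(177.6), np.float64(36.0), np.float64(177.0)]
long axis [-0.09215197  0.99574495] yaw 5.287420227676655
bright [13 21 11 10 71] [177.92957746 220.57746479] [423.2 377.1  34.5]
```

View pics/topcrop.png

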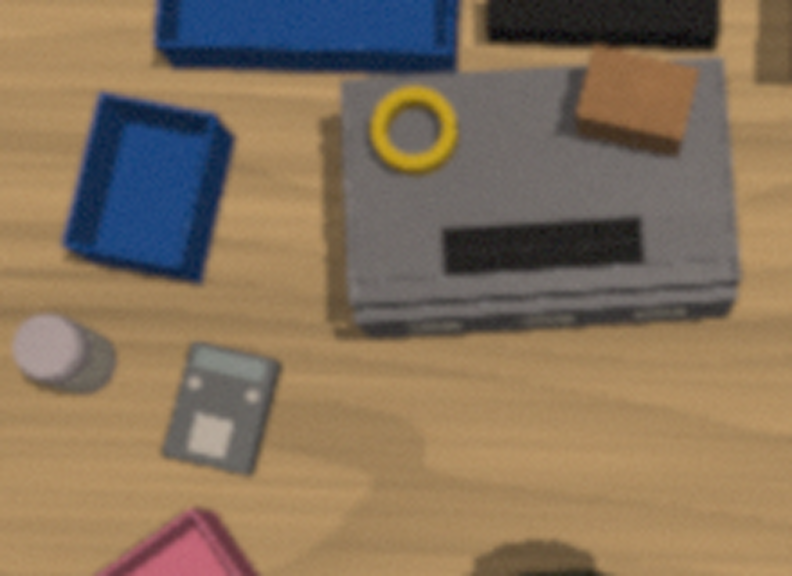

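View pics/sidecrop.png

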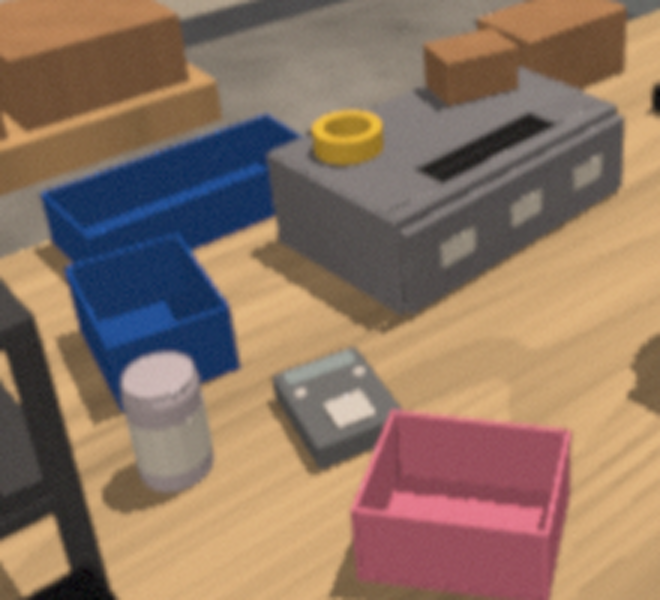

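```bash
python3 - <<'E'
from h import *
for nm,win,seed,lo in (('top0.png',(150,185,230,320),None,0),('side0.png',(175,225,215,285),None,0)):
    c=load(nm); im=c['pixels'].astype(int).sum(2)
    r0,r1,c0,c1=win; sub=cv2.GaussianBlur(im[r0:r1,c0:c1].astype(np.float32),(0,0),.6)
    g=np.median(sub); d=np.percentile(sub,3); th=(g+d)/2
    m=(sub<th).astype(np.uint8); n,l,s,ce=cv2.connectedComponentsWithStats(m)
    i=1+np.argmax(s[1:,4]); print(nm,g,d,s[i],ce[i]+[c0,r0],'mid',onz(c,*(ce[i]+[c0,r0]),120).round(1))
    ys,xs=np.nonzero(l==i); P=np.array([onz(c,x+c0,y+r0,120)[:2] for x,y in zip(xs,ys)])
    P0=P-P.mean(0); u,sv,vt=np.linalg.svd(P0,full_matrices=False); a=vt[0]*np.sign(vt[0][1])
    b=np.array([a[1],-a[0]]); q=P0@np.array([a,b]).T
    print('yaw',np.arctan2(-a[0],a[1]),'len',np.sqrt(12)*q.std(0))
# key two views
c=load('side0.png'); im=c['pixels'].astype(int)
r0,r1,c0,c1=260,305,175,235
kb=(im[r0:r1,c0:c1].min(2)>130).astype(np.uint8); n,l,s,ce=cv2.connectedComponentsWithStats(kb)
for i in range(1,n): print('side key',s[i],ce[i]+[c0,r0],onz(c,*(ce[i]+[c0,r0]),34.5).round(1))
t=load('top0.png')
for u,v in ((358,298),(738,282)): print('front top edge',onz(t,120+u/3.6-.36,100+v/3.6-.36,120).round(1))
for u,v in ((343,80),(722,60)): print('back top edge',onz(t,120+u/3.6-.36,100+v/3.6-.36,120).round(1))
for u,v in ((400,215),(612,112),(270,152)): print('side front top corners',onz(c,90+u/3-.33,150+v/3-.33,120).round(1))
E
```

```text
top0.png 319.1719 97.68502 [ 13  11  56  15 698] [270.03295129 167.85386819] mid [604.3  52.4 120. ]
yaw 0.0871989209988654 len [186.34342399  43.8937107 ]
side0.png 335.01517 110.58581 [ 15  13  44  23 307] [251.1237785  198.80130293] mid [600.1  59.  120. ]
yaw 0.09732666918662218 len [184.20250398  41.78819736]
side key [ 10   7  23  11 110] [196.09090909 272.08181818] [488.7 365.6  34.5]
side key [32 12  5  4 15] [209.33333333 273.26666667] [457.9 340.3  34.5]
side key [13 19  4  4 13] [189.61538462 280.38461538] [470.2 399.3  34.5]
side key [ 23  19  17  14 146] [206.1369863  285.53424658] [420.2 377.2  34.5]
front top edge [549.1 222.9 120. ]
front top edge [ 574.6 -133.4  120. ]
back top edge [761.2 247.9 120. ]
back top edge [ 791.4 -115.   120. ]
side front top corners [547.6 218.3 120. ]
side front top corners [ 563.  -114.8  120. ]
side front top corners [757.6 247.1 120. ]
```

Slot mid is about (603,54,120) from the two views, with a yaw of about 0.09 rad. The key is about (422,377). I'll move above the slot with the jaws shut.

```bash
python3 -m jog '0 0 -0.9 31 41 0 -1;0 0 -0.9 31 41 0 -1;0 0 -0.9 31 41 0 -1;0 0 -0.9 31 41 0 -1;0 0 -0.9 31 41 0 -1;0 0 -0.9 31 41 0 -1;0 0 -0.9 31 41 0 -1;0 0 -0.9 31 41 0 -1;0 0 -0.9 31 41 0 -1;0 0 -0.9 31 41 0 -1;0 0 -0.9 31 41 0 -1;0 0 -0.9 31 41 0 -1;0 0 -0.9 31 41 0 -1;0 0 -0.7 32 44 0 -1;0 0 0 0 0 0 -1'
python3 - <<'E'
from h import *
snap('wrist','w1.png');snap('side','s1.png'); s=sense(); print(s['clock'],s['tcp_pos'],R.from_quat(s['eef_rot']).as_matrix().round(3),s['force'],s['width'])
E
```

```text
clock: 2.02
tcp_pos: [602.0, 55.4, 247.2]
eef_rot: [0.74, -0.673, -0.001, 0.0]
force: [-0.4, -1.1, -0.6]
width: -0.2
2.125 [600.8912222   52.85349136 247.73693546] [[ 0.091 -0.996 -0.001]
 [-0.996 -0.091 -0.   ]
 [ 0.     0.001 -1.   ]] [ 0.98794534 -0.20147175 -0.76524184] 0.18025276883891989
```

View pics/w1.png

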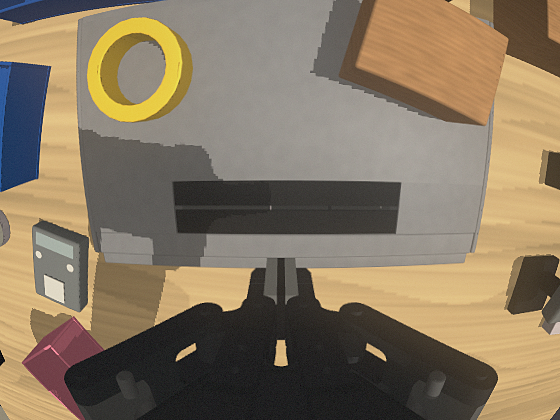

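View pics/s1.png

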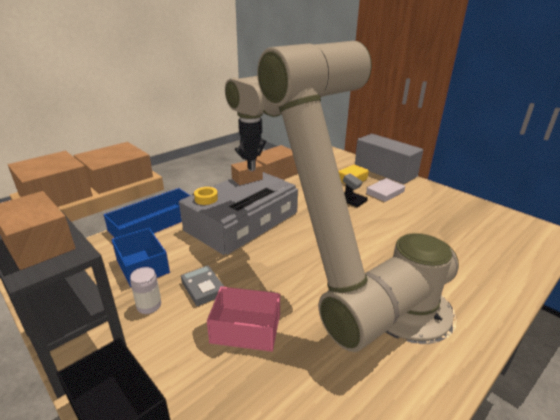

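The wrist picture shows the slot outline with corners near (173,182), (400,183), (397,234) and (177,233). The key is at about (53,290). Casting fisheye rays from these pixels:

```bash
cat >> h.py <<'E'
def fray(c,u,v):
    f=c['pixels'].shape[0]/2/np.tan(np.radians(c['vertical_fov'])/2)
    a=np.array([u-c['cx'],v-c['cy']]); r=np.hypot(*a); th=r/f
    d=np.append(a/max(r,1e-9)*np.sin(th),np.cos(th)); return np.array(c['position']),att(c)@d
def fonz(c,u,v,z):
    p,d=fray(c,u,v); return p+d*(z-p[2])/d[2]
E
python3 - <<'E'
from h import *
c=load('w1.png'); print(c['position'],att(c).round(3))
W=np.array([fonz(c,u,v,120) for u,v in((173,182),(400,183),(397,234),(177,233))]); print(W.round(1),W.mean(0).round(1))
print('lens',[np.linalg.norm(W[k]-W[k-1]).round(1) for k in range(4)]); d=W[0]-W[1]; d2=W[3]-W[2];print('yaw',np.arctan2(-d[0],d[1]),np.arctan2(-d2[0],d2[1]))
im=c['pixels'].astype(int); m=(im[270:310,36:75].min(2)>170).astype(np.uint8); n,l,s,ce=cv2.connectedComponentsWithStats(m)
for i in range(1,n): print(s[i],ce[i]+[36,270],fonz(c,*(ce[i]+[36,270]),34.5).round(1))
print('front face top corners',fonz(c,103,262,120),fonz(c,466,262,120))
print([sense()['tcp_pos'].round(1) for _ in range(4)])
E
```

```text
[678.74821334  63.27882982 372.40615482] [[ 0.095 -0.949 -0.299]
 [-0.995 -0.091 -0.028]
 [-0.001  0.301 -0.954]]
[[617.3 146.5 120. ]
 [634.7 -40.2 120. ]
 [589.8 -46.8 120. ]
 [572.7 143.  120. ]] [603.6  50.7 120. ]
lens [np.float64(44.8), np.float64(187.5), np.float64(45.3), np.float64(190.6)]
yaw 0.09256739692057869 0.09021722094178045
[32  0  5  2  8] [ 70.375 270.375] [461.6 334.5  34.5]
[  8   5  20  28 374] [ 53.65775401 288.72994652] [423.4 375.7  34.5]
front face top corners [533.29512401 222.00878892 120.        ] [ 566.59553642 -128.97587079  120.        ]
[array([600.9,  52.9, 247.7]), array([600.9,  52.9, 247.7]), array([600.9,  52.9, 247.7]), array([600.9,  52.9, 247.7])]
```

Slot mid is (603.5,51.5), and the measured slot size of 190×45 matches the given one. The key is (423,376). I'll go in at +50 mm along the slot and descend.

```bash
python3 -m jog '0 0 0 -2 49 -20 -1;0 0 0 0 0 -40 -1;0 0 0 0 0 -40 -1;0 0 0 0 0 -20 -1;0 0 0 0 0 -7 -1;0 0 0 0 0 -2 -1;0 0 0 0 0 -2 -1'; python3 -m jog '0 0 0 0 0 -1.5 -1;0 0 0 0 0 0 -1'; python3 -m jog '0 0 0 0 0 -1.5 -1'; python3 -m jog '0 0 0 0 0 -1.5 -1'
```

```text
clock: 3.0
tcp_pos: [599.5, 101.4, 118.3]
eef_rot: [0.738, -0.675, 0.001, -0.001]
force: [-0.2, -0.1, 2.3]
width: -0.2
clock: 3.25
tcp_pos: [599.1, 101.7, 116.0]
eef_rot: [0.738, -0.674, 0.0, -0.0]
force: [0.7, -0.5, 0.2]
width: -0.1
clock: 3.38
tcp_pos: [599.2, 101.8, 114.5]
eef_rot: [0.738, -0.674, 0.0, -0.0]
force: [-0.0, 0.4, -0.0]
width: -0.1
clock: 3.5
tcp_pos: [599.1, 101.8, 113.0]
eef_rot: [0.738, -0.674, 0.0, -0.0]
force: [-5.9, 0.0, 13.3]
width: -0.2
```

The floor touches at TCP z = 113.0, as expected. I'll slide in light contact along the slot towards cabinet -y.

```bash
python3 -m jog '0 0 0 0.2 -2 0.2 -1;0 0 0 0.2 -2 0 -1;0 0 0 0.4 -4 0 -1'; python3 -m jog '0 0 0 0.4 -4 0 -1;0 0 0 0.4 -4 0 -1'; python3 -m jog '0 0 0 0.4 -4 0 -1;0 0 0 0.4 -4 0 -1'
```

```text
clock: 3.88
tcp_pos: [599.9, 93.8, 113.1]
eef_rot: [0.738, -0.674, -0.0, -0.0]
force: [0.7, 1.6, 2.5]
width: 0.4
clock: 4.12
tcp_pos: [600.8, 85.5, 113.1]
eef_rot: [0.738, -0.674, 0.0, -0.0]
force: [-0.2, 2.9, 3.7]
width: 0.1
clock: 4.38
tcp_pos: [601.5, 77.5, 113.1]
eef_rot: [0.738, -0.674, -0.0, -0.0]
force: [0.0, 1.8, 3.5]
width: -0.0
```

Light contact of about 3.5 N, with friction showing in y. Continuing.

```bash
python3 -m jog '0 0 0 0.4 -4 0 -1;0 0 0 0.4 -4 0 -1'; python3 -m jog '0 0 0 0.4 -4 0 -1;0 0 0 0.4 -4 0 -1'; python3 -m jog '0 0 0 0.4 -4 0 -1;0 0 0 0.4 -4 0 -1'
```

```text
clock: 4.62
tcp_pos: [602.3, 69.5, 113.1]
eef_rot: [0.738, -0.674, -0.0, -0.0]
force: [-0.7, 4.2, 3.9]
width: -0.2
clock: 4.88
tcp_pos: [603.1, 61.4, 113.0]
eef_rot: [0.738, -0.674, 0.0, -0.0]
force: [-0.0, 3.6, 4.0]
width: -0.0
clock: 5.12
tcp_pos: [603.8, 53.1, 112.6]
eef_rot: [0.738, -0.674, -0.0, 0.0]
force: [-1.2, 1.1, -0.9]
width: 0.2
```

```bash
python3 -m jog '0 0 0 0.4 -4 0 -1;0 0 0 0.4 -4 0 -1'
```

```text
clock: 5.38
tcp_pos: [604.7, 45.3, 112.9]
eef_rot: [0.738, -0.674, -0.0, 0.0]
force: [-1.0, 0.5, -0.8]
width: -0.1
```

The force vanished between y = 61 and 53, so the fingers are over the recess and its centre is at y ≈ 43. Going down onto the catch, which the fingers should meet at TCP z ≈ 101.

```bash
python3 -m jog '0 0 0 0.2 -2 -3 -1;0 0 0 0 0 -3 -1'; python3 -m jog '0 0 0 0 0 -3 -1;0 0 0 0 0 -2 -1'; python3 -m jog '0 0 0 0 0 -1.5 -1;0 0 0 0 0 -1.5 -1'
```

```text
clock: 5.62
tcp_pos: [604.9, 43.5, 106.8]
eef_rot: [0.738, -0.675, 0.0, 0.0]
force: [-0.0, -0.3, 0.5]
width: 0.1
clock: 5.88
tcp_pos: [604.8, 43.8, 101.7]
eef_rot: [0.738, -0.674, -0.0, 0.0]
force: [0.4, -0.2, 0.4]
width: 0.2
clock: 6.12
tcp_pos: [604.9, 43.8, 99.6]
eef_rot: [0.738, -0.674, 0.0, -0.0]
force: [-3.2, 0.6, 6.2]
width: -0.2
```

```bash
python3 -m jog '0 0 0 0 0 -1.5 -1;0 0 0 0 0 -1 -1'; python3 -m jog '0 0 0 0 0 -0.7 -1;0 0 0 0 0 0 -1'
python3 - <<'E'
from h import *
snap('side','s2.png');s=sense(); print(s['clock'],s['tcp_pos'],s['force'])
s=load('s2.png'); cv2.imwrite('pics/s2c.png',cv2.resize(s['pixels'][150:300,150:350,::-1],None,fx=4,fy=4))
E
```

```text
clock: 6.38
tcp_pos: [604.9, 43.8, 97.3]
eef_rot: [0.738, -0.674, 0.0, -0.0]
force: [-2.1, -0.2, 7.4]
width: -0.1
clock: 6.62
tcp_pos: [604.9, 43.8, 96.3]
eef_rot: [0.738, -0.674, 0.0, -0.0]
force: [-1.6, 0.1, 5.1]
width: 0.2
6.675 [604.88434074  43.80299434  96.30341207] [-1.92717925  0.2173861   4.55394642]
```

View pics/s2c.png

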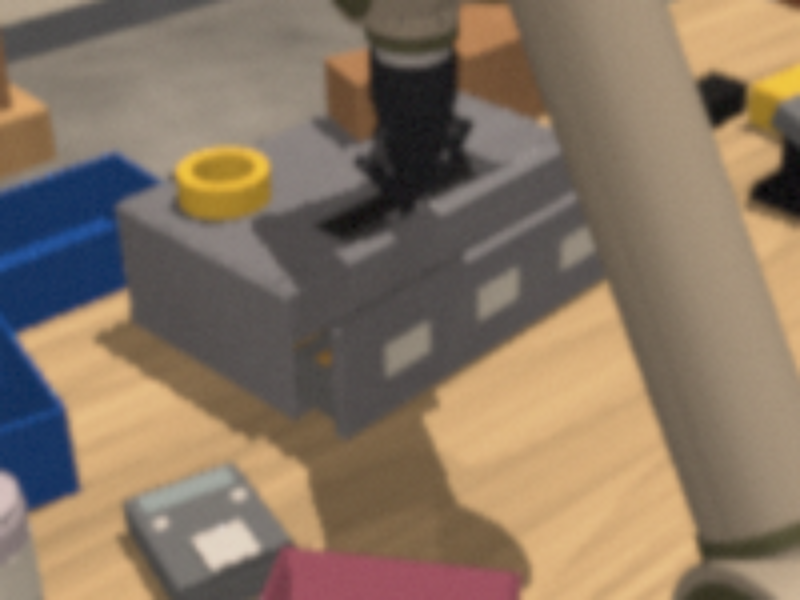

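The drawer has sprung out; the picture shows its front standing off the cabinet. I'll retract straight up and move over the gap to look.

```bash
python3 -m jog '0 0 0 0 0 10 -1;0 0 0 0 0 25 -1;0 0 0 0 0 40 -1;0 0 0 -20 0 40 -1;0 0 0 -30 0 20 -1;0 0 0 -26 1 0 -1;0 0 0 0 0 0 -1'
python3 - <<'E'
from h import *
snap('wrist','w3.png');snap('top','t3.png');s=snap('side','s3.png')
cv2.imwrite('pics/s3c.png',cv2.resize(s['pixels'][150:300,150:350,::-1],None,fx=4,fy=4))
E
```

```text
clock: 7.55
tcp_pos: [527.9, 44.9, 231.8]
eef_rot: [0.738, -0.674, 0.0, -0.0]
force: [0.5, -0.1, 0.9]
width: 0.1
```

View pics/w3.png

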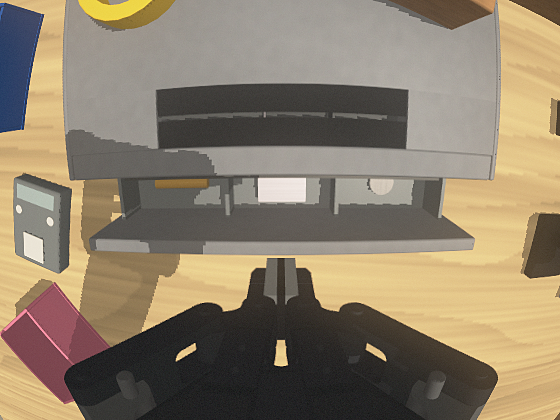

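View pics/s3c.png

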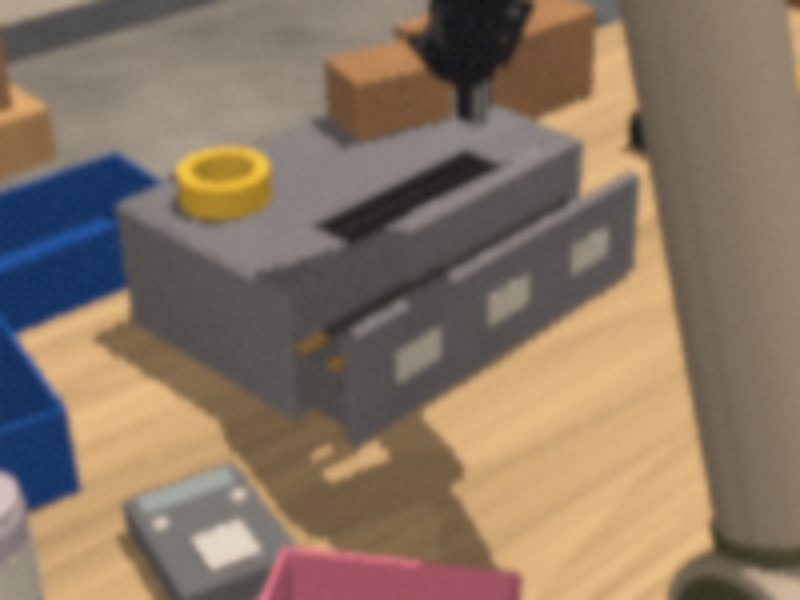

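The wrist picture shows the gap open between rows 180 and 238. Inside are dividers at columns 228 and 335, and a white box at (283,190) near the rear of the tray.

```bash
python3 - <<'E'
from h import *
c=load('w3.png'); s=sense(); print(s['tcp_pos'],s['clock'])
o=np.array([603.5,51.5]);e=np.array([np.cos(.0915),np.sin(.0915)]);n=np.array([-e[1],e[0]])
def rel(p): d=p[:2]-o; return (round(d@e,1),round(d@n,1))
for nm,u,v,z in(('slot TL',156,90,120),('slot BR',406,150,120),('cab front top',283,180,120),('panel front L',90,250,110),('panel front R',474,248,110),('panel rear L',97,239,110),('panel rear mid',283,238,110),('panel front mid',283,250,110),('panel rear R',466,237,110),('panel outer @110?',283,255,110),('div1 near z60',228,215,60),('div2 near z60',335,215,60),('whitebox near z40',283,202,40),('panel rear lo',283,212,12)):
    p=fonz(c,u,v,z); print(nm,p.round(1),'cab rel slot',rel(p))
print('tcp',rel(s['tcp_pos']))
cv2.imwrite('pics/w3c.png',cv2.resize(c['pixels'][160:270,160:420,::-1],None,fx=3,fy=3))
E
```

```text
[529.54812229  44.58253182 230.84401368] 7.7
slot TL [617.7 147.5 120. ] cab rel slot (np.float64(22.9), np.float64(94.3))
slot BR [589.2 -45.3 120. ] cab rel slot (np.float64(-23.0), np.float64(-95.1))
cab front top [555.8  46.3 120. ] cab rel slot (np.float64(-47.9), np.float64(-0.8))
panel front L [473.8 221.5 110. ] cab rel slot (np.float64(-113.6), np.float64(181.2))
panel front R [ 509.1 -140.1  110. ] cab rel slot (np.float64(-111.5), np.float64(-182.1))
panel rear L [486.3 211.7 110. ] cab rel slot (np.float64(-102.0), np.float64(170.2))
panel rear mid [505.8  41.5 110. ] cab rel slot (np.float64(-98.2), np.float64(-1.0))
panel front mid [495.1  40.5 110. ] cab rel slot (np.float64(-109.0), np.float64(-1.1))
panel rear R [ 519.5 -126.9  110. ] cab rel slot (np.float64(-99.9), np.float64(-169.9))
panel outer @110? [490.5  40.1 110. ] cab rel slot (np.float64(-113.6), np.float64(-1.1))
div1 near z60 [504.6  94.5  60. ] cab rel slot (np.float64(-94.6), np.float64(51.9))
div2 near z60 [514.1  -8.7  60. ] cab rel slot (np.float64(-94.5), np.float64(-51.7))
whitebox near z40 [516.9  42.1  40. ] cab rel slot (np.float64(-87.1), np.float64(-1.5))
panel rear lo [497.6  40.1  12. ] cab rel slot (np.float64(-106.5), np.float64(-1.7))
tcp (np.float64(-74.3), np.float64(-0.1))
```

View pics/w3c.png

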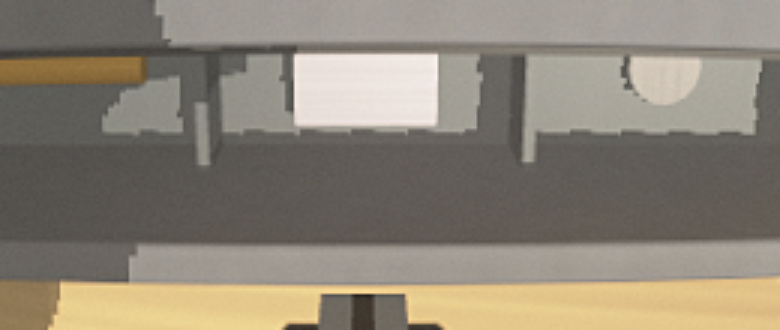

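The gap runs from about -45 to -99 in cabinet x relative to the slot, and the TCP at -74 is mid-gap. Descending to tip height of about 74.

```bash
python3 -m jog '0 0 0 0 0 -45 -1;0 0 0 0 0 -45 -1;0 0 0 0 0 -20 -1;0 0 0 0 0 -10 -1;0 0 0 0 0 -10 -1;0 0 0 0 0 -5 -1;0 0 0 0 0 -4 -1'; python3 -m jog '0 0 0 -4 -0.4 0 -1;0 0 0 -4 -0.4 0 -1;0 0 0 -3 -0.2 0 -1'; python3 -m jog '0 0 0 -3 -0.3 0 -1;0 0 0 -3 -0.3 0 -1'
```

```text
clock: 8.57
tcp_pos: [529.2, 44.7, 92.0]
eef_rot: [0.738, -0.674, 0.0, -0.0]
force: [-0.4, 1.2, 0.7]
width: 0.1
clock: 8.95
tcp_pos: [517.6, 43.7, 92.1]
eef_rot: [0.738, -0.674, 0.0, -0.0]
force: [0.8, 0.8, -0.5]
width: -0.0
clock: 9.2
tcp_pos: [511.9, 43.1, 92.0]
eef_rot: [0.738, -0.674, 0.0, -0.0]
force: [1.9, -0.5, -0.3]
width: 0.0
```

```bash
python3 -m jog '0 0 0 -4 -0.4 0 -1;0 0 0 -4 -0.4 0 -1;0 0 0 -4 -0.4 0 -1;0 0 0 -4 -0.4 0 -1;0 0 0 -4 -0.4 0 -1'; python3 -m jog '0 0 0 -4 -0.4 0 -1;0 0 0 -4 -0.4 0 -1;0 0 0 -4 -0.4 0 -1;0 0 0 -4 -0.4 0 -1;0 0 0 -4 -0.4 0 -1';  python3 -m jog '0 0 0 -4 -0.4 0 -1;0 0 0 -4 -0.4 0 -1;0 0 0 -4 -0.4 0 -1'
```

```text
clock: 9.82
tcp_pos: [491.6, 41.1, 91.8]
eef_rot: [0.738, -0.674, 0.0, -0.0]
force: [1.8, 0.7, 0.5]
width: -0.4
clock: 10.45
tcp_pos: [471.6, 39.1, 91.8]
eef_rot: [0.738, -0.674, -0.0, 0.0]
force: [0.4, 1.4, -0.4]
width: 0.1
clock: 10.82
tcp_pos: [459.6, 37.9, 91.8]
eef_rot: [0.738, -0.674, -0.0, 0.0]
force: [0.4, 1.7, -1.6]
width: -0.0
```

The forces are low, so I'll check that the drawer is following.

```bash
python3 - <<'E'
from h import *
snap('wrist','w4.png');t=snap('top','t4.png')
E
```

```text
(no output)
```

View pics/w4.png

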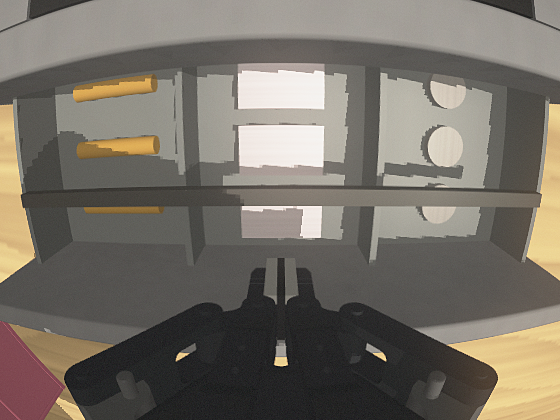

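The drawer is following; the picture shows the tray well open with the fingers at the panel's inner face. About 15 mm remains to the stop.

```bash
python3 -m jog '0 0 0 -4 -0.4 0 -1;0 0 0 -4 -0.4 0 -1;0 0 0 -2 -0.2 0 -1'; python3 -m jog '0 0 0 -2 -0.2 0 -1'; python3 -m jog '0 0 0 -1 -0.1 0 -1';  python3 -m jog '0 0 0 -1 -0.1 0 -1'
```

```text
clock: 11.3
tcp_pos: [449.6, 36.8, 91.8]
eef_rot: [0.738, -0.674, 0.0, 0.0]
force: [2.0, 0.1, -0.6]
width: -0.3
clock: 11.42
tcp_pos: [447.8, 36.7, 91.8]
eef_rot: [0.738, -0.674, 0.0, -0.0]
force: [1.1, 0.3, -0.3]
width: 0.1
clock: 11.55
tcp_pos: [446.8, 36.6, 91.8]
eef_rot: [0.738, -0.674, -0.0, 0.0]
force: [0.5, 0.6, 0.1]
width: -0.1
clock: 11.68
tcp_pos: [445.9, 36.5, 91.9]
eef_rot: [0.738, -0.674, 0.0, -0.0]
force: [2.0, -0.1, 0.5]
width: -0.2
```

```bash
python3 -m jog '0 0 0 -1 -0.1 0 -1'; python3 -m jog '0 0 0 -1 -0.1 0 -1';  python3 -m jog '0 0 0 -1 -0.1 0 -1'
```

```text
clock: 11.8
tcp_pos: [444.9, 36.4, 91.8]
eef_rot: [0.738, -0.674, 0.0, -0.0]
force: [1.3, 0.5, 0.0]
width: 0.3
clock: 11.92
tcp_pos: [444.5, 36.3, 91.9]
eef_rot: [0.738, -0.675, 0.001, -0.001]
force: [6.4, 2.1, -4.7]
width: 0.2
clock: 12.05
tcp_pos: [444.5, 36.3, 91.9]
eef_rot: [0.738, -0.675, 0.001, -0.002]
force: [11.7, 4.6, -8.0]
width: -0.1
```

The stop is reached: the force rises to 12 N while the position stays put, and the finger face at -170.6 is 125 mm from the front face. I'll ease off forward without dragging the panel, lift, and look.

```bash
python3 -m jog '0 0 0 2 0.2 0 -1;0 0 0 5 0.5 0 -1;0 0 0 5 0.5 0 -1;0 0 0 0 0 20 -1;0 0 0 0 0 40 -1;0 0 0 0 0 50 -1;0 0 0 0 0 30 -1;0 0 0 0 0 0 -1'
python3 - <<'E'
from h import *
snap('wrist','w5.png');t=snap('top','t5.png')
cv2.imwrite('pics/t5c.png',cv2.resize(t['pixels'][100:260,120:340,::-1],None,fx=3.6,fy=3.6,interpolation=cv2.INTER_CUBIC))
s=sense();print(s['tcp_pos'],s['clock'],s['force'])
E
```

```text
clock: 13.05
tcp_pos: [455.7, 37.3, 233.6]
eef_rot: [0.738, -0.674, 0.002, -0.001]
force: [0.4, 0.6, -0.9]
width: 0.2
[454.59974107  37.47591575 231.1217961 ] 13.15 [-0.54830901  0.17231029 -0.62693434]
```

View pics/w5.png

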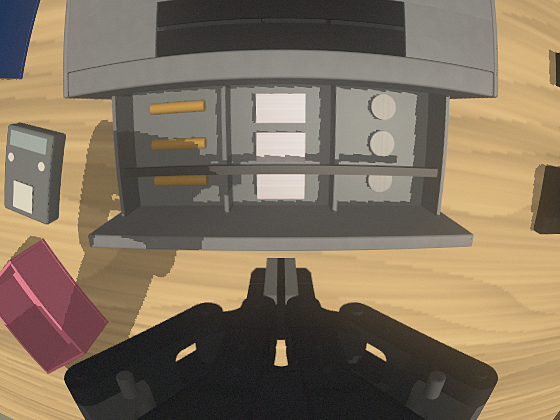

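View pics/t5c.png

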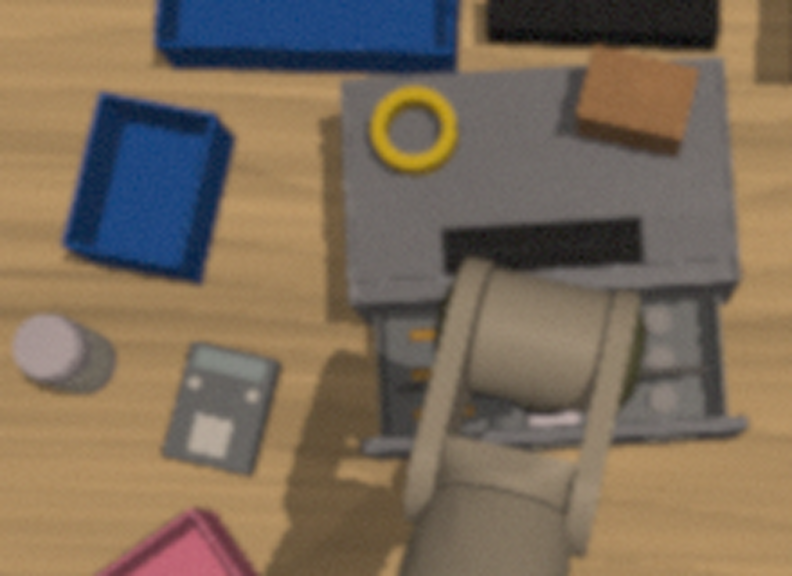

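```bash
python3 - <<'E'
from h import *
c=load('w5.png')
o=np.array([603.5,51.5]);e=np.array([np.cos(.0915),np.sin(.0915)]);n=np.array([-e[1],e[0]])
rel=lambda p:(round((p[:2]-o)@e,1),round((p[:2]-o)@n,1))
for nm,u,v,z in(('slot R',405,52,120),('panel front L',90,248,110),('panel front R',472,246,110),('panel rear mid',283,236,110),('front mid',283,248,110)):
    p=fonz(c,u,v,z); print(nm,p.round(1),rel(p))
im=c['pixels'].astype(int); m=(im[172:220,8:40].min(2)>160).astype(np.uint8); k,l,s,ce=cv2.connectedComponentsWithStats(m)
for i in range(1,k):
  if s[i][4]>20: print(s[i],fonz(c,*(ce[i]+[8,172]),34.5).round(1))
for u,v in((42,240),(108,318),(48,372)): print('pink z80',fonz(c,u,v,80).round(1))
t=load('t5.png')
for u,v in((198,508),(95,572)): print('pink top',onz(t,120+u/3.6-.36,100+v/3.6-.36,80).round(1))
E
```

```text
slot R [593.1 -43.9 120. ] (np.float64(-19.0), np.float64(-94.0))
panel front L [403.4 214.6 110. ] (np.float64(-184.4), np.float64(180.7))
panel front R [ 438.6 -146.   110. ] (np.float64(-182.3), np.float64(-181.6))
panel rear mid [435.1  34.  110. ] (np.float64(-169.3), np.float64(-2.1))
front mid [424.4  32.9 110. ] (np.float64(-180.1), np.float64(-2.1))
[  5   9  19  33 492] [422.5 375.6  34.5]
pink z80 [388.1 305.6  80. ]
pink z80 [298.6 226.2  80. ]
pink z80 [157.6 369.4  80. ]
pink top [349.8 371.4  80. ]
pink top [286.9 464.7  80. ]
```

```bash
python3 - <<'E'
from h import *
c=load('w5.png');t=load('t5.png')
for z in(40,50,60,70,80,90,100): print(z,fonz(c,42,240,z).round(0),onz(t,120+198/3.6-.36,100+508/3.6-.36,z).round(0))
s=load('side0.png')
for z in(40,60,80): print('side',z,onz(s,90+390/3,150+412/3,z).round(0), onz(s,90+570/3,150+430/3,z).round(0))
E
```

```text
40 [367. 343.  40.] [351. 383.  40.]
50 [373. 334.  50.] [351. 380.  50.]
60 [378. 324.  60.] [351. 377.  60.]
70 [383. 315.  70.] [350. 374.  70.]
80 [388. 306.  80.] [350. 371.  80.]
90 [393. 296.  90.] [350. 369.  90.]
100 [398. 287. 100.] [349. 366. 100.]
side 40 [382. 357.  40.] [252. 251.  40.]
side 60 [364. 369.  60.] [237. 266.  60.]
side 80 [345. 381.  80.] [221. 282.  80.]
```

The drawer stays out at the stop: panel front at -183, moved 70 mm from ajar. The key measures (422.5,375.7) again. The pink bin's rim corner at (350,372,80) is clear of the gripper body. I'll go over the key and turn by -19° to square with it.

```bash
python3 -m jog '0 0 -2.4 -4 43 0 -1;0 0 -2.4 -4 42 0 -1;0 0 -2.4 -4 42 0 -1;0 0 -2.4 -4 42 0 -1;0 0 -2.4 -4 42 0 -1;0 0 -2.4 -4 42 0 -1;0 0 -2.4 -4 42 0 -1;0 0 -2.2 -4 43 -20 -1;0 0 0 0 0 -40 -1;0 0 0 0 0 -40 -1;0 0 0 0 0 0 -1'
python3 - <<'E'
from h import *
c=snap('wrist','w6.png');snap('side','s6.png');s=sense();print(s['tcp_pos'],s['clock'],s['force'])
im=c['pixels'].astype(int); print(R.from_quat(s['eef_rot']).as_matrix().round(3))
E
```

```text
clock: 14.52
tcp_pos: [421.3, 374.5, 128.3]
eef_rot: [-0.617, 0.787, 0.001, -0.004]
force: [-0.1, 0.1, 1.6]
width: 0.4
[423.15290999 375.44259143 132.13955483] 14.625 [ 0.3387689  -0.46908991 -0.37347836]
[[-0.239 -0.971 -0.   ]
 [-0.971  0.239 -0.   ]
 [ 0.     0.    -1.   ]]
```

View pics/w6.png

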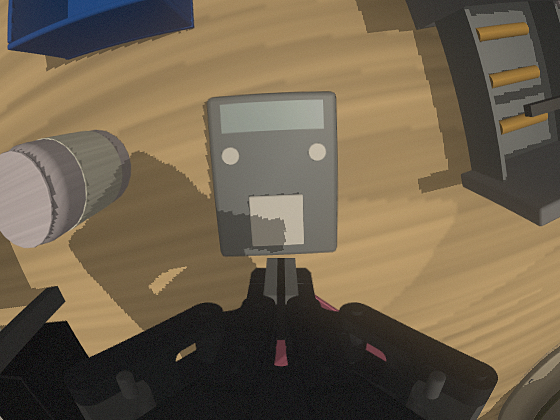

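View pics/s6.png

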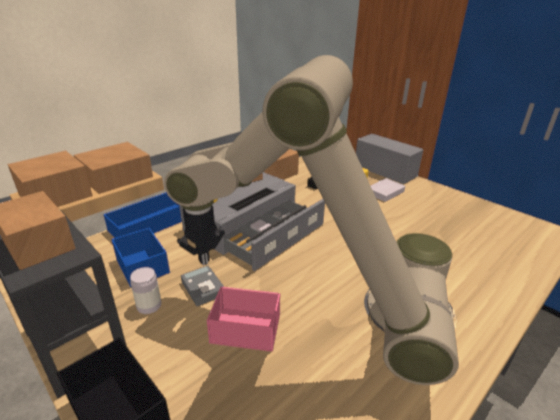

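The key is at px (276,220) and squarely aligned. The drawer is still out.

```bash
python3 - <<'E'
from h import *
c=load('w6.png')
W=np.array([fonz(c,u,v,34.5) for u,v in((248,195),(303,195),(304,245),(250,246))]);print(W.round(1),W.mean(0),[np.linalg.norm(W[k]-W[k-1]).round(1) for k in range(4)]); print(sense()['tcp_pos'])
E
```

```text
[[446.4 391.9  34.5]
 [437.2 354.7  34.5]
 [400.1 362.2  34.5]
 [408.8 400.8  34.5]] [423.11965585 377.39005228  34.5       ] [np.float64(38.6), np.float64(38.3), np.float64(37.8), np.float64(39.6)]
[423.15290999 375.44259143 132.13955483]
```

The key is 38 mm square and centred at (423.1,377.4), which is +2 in y from the TCP. Descending to about 5 mm above it.

```bash
python3 -m jog '0 0 0 0 1.5 -30 -1;0 0 0 0 0 -30 -1;0 0 0 0 0 -10 -1;0 0 0 0 0 -5 -1;0 0 0 0 0 0 -1'; python3 -m jog '0 0 0 0 0 -2 -1;0 0 0 0 0 0 -1'
```

```text
clock: 15.25
tcp_pos: [423.4, 377.1, 57.7]
eef_rot: [-0.617, 0.787, -0.0, 0.001]
force: [0.1, 0.6, -0.5]
width: -0.1
clock: 15.5
tcp_pos: [423.0, 377.0, 55.2]
eef_rot: [-0.617, 0.787, -0.0, 0.0]
force: [0.5, -0.1, 0.2]
width: 0.3
```

```bash
python3 -m jog '0 0 0 0 0 -2 -1;0 0 0 0 0 0 -1'; python3 -m jog '0 0 0 0 0 -1 -1;0 0 0 0 0 0 -1'; python3 -m jog '0 0 0 0 0 -0.5 -1;0 0 0 0 0 0 -1';python3 -m jog '0 0 0 0 0 -0.4 -1;0 0 0 0 0 0 -1'
```

```text
clock: 15.75
tcp_pos: [422.8, 376.9, 52.7]
eef_rot: [-0.617, 0.787, 0.0, -0.0]
force: [0.5, 0.3, -0.0]
width: -0.2
clock: 16.0
tcp_pos: [422.9, 376.9, 51.7]
eef_rot: [-0.617, 0.787, 0.0, -0.0]
force: [0.1, -0.1, 0.4]
width: -0.2
clock: 16.25
tcp_pos: [422.9, 376.9, 51.5]
eef_rot: [-0.617, 0.787, -0.0, 0.0]
force: [-0.4, -0.5, 2.7]
width: -0.1
clock: 16.5
tcp_pos: [422.9, 376.9, 51.0]
eef_rot: [-0.617, 0.787, -0.0, 0.0]
force: [0.2, -0.2, 2.6]
width: -0.1
```

Contact is at 51.5 as predicted. Pressing on.

```bash
python3 -m jog '0 0 0 0 0 -0.4 -1;0 0 0 0 0 0 -1'; python3 -m jog '0 0 0 0 0 -0.4 -1;0 0 0 0 0 0 -1'; python3 -m jog '0 0 0 0 0 -0.3 -1;0 0 0 0 0 0 -1'
```

```text
clock: 16.75
tcp_pos: [422.9, 376.9, 50.6]
eef_rot: [-0.617, 0.787, -0.0, 0.0]
force: [-1.4, -0.7, 4.3]
width: 0.2
clock: 17.0
tcp_pos: [422.9, 376.9, 50.2]
eef_rot: [-0.617, 0.787, -0.0, 0.0]
force: [-1.8, -1.2, 5.8]
width: 0.2
clock: 17.25
tcp_pos: [422.9, 376.9, 50.0]
eef_rot: [-0.617, 0.787, -0.0, 0.0]
force: [-1.4, -0.7, 5.3]
width: 0.1
```

```bash
python3 -m jog '0 0 0 0 0 -0.2 -1;0 0 0 0 0 0 -1;0 0 0 0 0 0 -1'; python3 -m jog '0 0 0 0 0 -0.1 -1;0 0 0 0 0 0 -1'; python3 -m jog '0 0 0 0 0 0 -1'
```

```text
clock: 17.62
tcp_pos: [422.9, 376.9, 49.9]
eef_rot: [-0.617, 0.787, -0.0, 0.0]
force: [-0.9, -1.0, 6.4]
width: 0.1
clock: 17.88
tcp_pos: [422.9, 376.9, 49.8]
eef_rot: [-0.617, 0.787, -0.0, 0.0]
force: [-1.3, -1.6, 6.9]
width: 0.4
clock: 18.0
tcp_pos: [423.0, 376.9, 49.8]
eef_rot: [-0.617, 0.787, -0.0, 0.0]
force: [-1.8, -0.7, 6.9]
width: 0.2
```

The key has given: 6.9 N at about 1.75 mm travel. Backing off straight up, then a final check.

```bash
python3 -m jog '0 0 0 0 0 5 -1;0 0 0 0 0 30 -1;0 0 0 0 0 50 -1;0 0 0 0 0 50 -1;0 0 0 0 0 40 -1;0 0 0 0 0 0 -1;0 0 0 0 0 0 -1'
python3 - <<'E'
from h import *
snap('side','s7.png');t=snap('top','t7.png');s=sense();print(s['tcp_pos'],s['clock'],s['force'])
cv2.imwrite('pics/t7c.png',cv2.resize(t['pixels'][70:300,110:340,::-1],None,fx=2.5,fy=2.5,interpolation=cv2.INTER_CUBIC))
o=np.array([603.5,51.5]);e=np.array([np.cos(.0915),np.sin(.0915)])
E
```

```text
clock: 18.88
tcp_pos: [422.5, 376.7, 223.4]
eef_rot: [-0.617, 0.787, 0.0, -0.001]
force: [0.3, 0.6, -0.8]
width: -0.1
[422.48487016 376.6382118  222.9747481 ] 18.975 [-0.20481144 -0.29140773  0.46516277]
```

View pics/t7c.png

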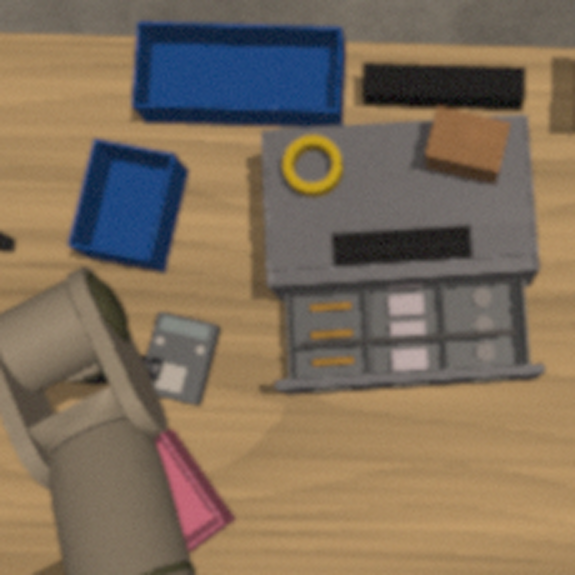

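View pics/s7.png

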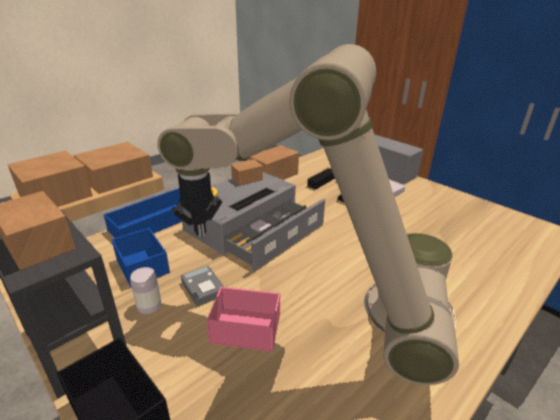

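```bash
python3 - <<'E'
from h import *
t=load('t7.png');o=np.array([603.5,51.5]);e=np.array([np.cos(.0915),np.sin(.0915)])
for nm,u,v,z in(('panel rear',410,371,110),('panel front',410,382,110)):
    p=onz(t,110+u/2.5-.3,70+v/2.5-.3,z);print(nm,p.round(1),((p[:2]-o)@e).round(1))
E
```

```text
panel rear [434.4  34.7 110. ] -170.0
panel front [419.5  34.3 110. ] -184.8
```

The panel is still at the stop: its rear face is at -170, which is 125 mm in front of the cabinet face at -45. Nothing touches the robot, so I'm handing in.

```bash
python3 -c "
from rig import *
print(sign_off())"
```

```text
the job is handed in; nothing more can be done
None
```

The job is done in the order asked and handed in at about 19 s, well under the 61 s limit.

- **Catch:** With closed fingers I touched the slot floor at the expected height (TCP z = 113). I felt along it until the force vanished near y ≈ 55. I then pressed the catch about 4.7 mm with roughly 5–7 N, and the drawer sprang ajar.
- **Drawer:** I hooked the panel from inside the gap and pulled to the stop, where the force rose to about 12 N with no further movement. In the last top picture the panel's rear face is 125 mm in front of the cabinet front, so it had not moved after I let go.
- **Key:** I pressed it to 6.9 N at about 1.75 mm, past its 6 N point and below its 7.5 N stop, then released it.
- **Final state:** The last pictures show no sign that anything else had moved. The fingers were about 170 mm above the key and force readings were at noise level.

The only disagreement was in the first slot position: the top and side cameras differed by about 7 mm. The wrist camera settled it, with measured slot sizes that matched the given ones. I had no direct reading of the drawer or key joints, so both are judged from force, position and pictures.

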